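# Turn the tube rotator's wheel until its port is on top, then load the tube

### The arm

A 6-joint arm with a two-finger parallel gripper is mounted at the origin on a cart in front of the work surface, level with it; the furniture and walls round the work are solid. World frame = base frame: x ahead of the robot, y to its left, z up, the work surface at z = 0. Lengths are in m, angles in rad, forces in N, time in s.
With the tool pointing down it reaches from about 0.3 to 0.775 m from the base axis. Payload 14.6 kg.
Tool frame: the origin (TCP) lies on the centre line of the jaws, within the pads' length; the fingertips stand 17 mm ahead of it and the grasp point (between the pads) lies 2 mm behind it; z points along the fingers, y is the line along which they close (so a half turn about z gives the same grasp; the last joint's range is limited). The gripper opens to 85 mm and grips with 20 to 120 N. Pads are 22 mm wide; open, the fingers measure 114 mm over their backs; the gripper's body (76 mm by 85 mm) begins 54 mm behind the grasp point. The pads swing forward as they close: fully open they stand 13 mm farther back than shut.
Start: joints at [1.224, 0.3, 1.521, -0, 1.321, -0.067], TCP at [0.152, 0.529, 0.248] pointing down, gripper open.
Joint ranges: [-3.03, 3.03], [-0.79, 2.21], [0.23, 2.52], [-1.04, 4.18], [0, 3.07], [-2.55, 2.55]. Speed limits (rad/s): [2.22, 2.22, 2.57, 3.14, 3.14, 3.14].

### API

Orientations are given as a rotation vector (axis times angle).
In Python, from station import manip gives the robot as it stands.
- The arm moves only by the tool play_rows, never from a script. Its argument "deltas" is text: rows parted by semicolons, each of 4 numbers parted by spaces: the shift along the world's x, y, z in mm, then the turn about the world's z in rad. In form: dx dy dz yaw; .... A call has exactly 10 rows; each row shifts and turns the commanded pose from where the row before left it; what a row does not reach is not made up. A row lasts 1/10 s, in which the tool goes at most 50 mm and 8.59 degrees, less where a joint would pass 70% of its speed; a pose out of reach is approached as far as the arm can. A call with a gripper value outside its range is refused whole. "jaw" is the closure, from 0 (fully open) to 1 (shut), set as the call begins (left out, the last holds). The fingers move at their own pace and stop on an object; "newtons" is the grip in N (left out, the last holds). Time passes only in rows, so rows that do not move let the fingers close, or fill a call up. It gives the time, the measured TCP pose, the force, the opening and the grip force at its end, in the units of the state.
- manip.read_state(): the state, without advancing time (a new reading comes with each control period).
- manip.camera(name): name is "side" or "top" or "wrist"; returns the picture (400x640x3 uint8, blue, green, red); there is no depth.
- manip.camera_params(name): a dict with "fx", "fy", "cx", "cy" (pixels), "eye" and "attitude" of the camera in the world; the wrist camera has in their place "hand_eye" (4x4, takes a point from camera to tool coordinates, whose origin is the TCP and whose axes are the flange's). Camera axes: x right, y down, z forward; pixel columns grow to the right and rows downward; lengths in m; the calibration is good to about 2 mm. A picture is of the moment at which its call begins: read the wrist's pose just before it. camera_params takes no time and is no camera call.
- manip.sign_off(): hands the job in; it is judged then, once.
Trained networks look in the newest picture that a camera, given by its name, has taken for a name from the list of things; names that differ only in an ending like _2 or _b are one class to them, and where a whole thing is asked for, a point or a joint stands for the part that bears it (a point fixed in the world has none). Each returns a list of dicts, best first, with "p" (0 to 1); they miss things now and then, are a little off and sometimes report something else, mostly with a low value. They report only what shows in the picture. A call takes as long as a camera call. They do not tell look-alikes from the thing itself.
- manip.recognise(camera, label): "bbox" ([left, top, width, height] as shares, 0 to 1, of the picture: columns of its width, rows of its height, round what is visible of it).
- manip.masks_of(camera, label): "mask" (400x640 bool, what is visible of it) and "bbox" ([left, top, width, height] as shares, 0 to 1, of the picture: columns of its width, rows of its height, round what is visible of it).
The state is a dict: "time_s": time; "joints": joint angles; "joint_velocities": joint speeds; "tau": joint torques, N m; "tcp_pos": TCP position; "tool_rot": TCP orientation; "force": force on the tool from outside, world axes, zero at the start; "wrist_torque": the same for the moment, N m; "gripper_width": opening from 0.0 (shut) to 1.0 (fully open); "grasp_force": force on a finger pad.
Only numpy, scipy, OpenCV 4.12 (cv2) and the standard library are available. Lean on these libraries where they do the work, as an engineer would, in place of code of your own. Each camera call takes 0.05 s, during which the arm holds its last target. There are 200 camera calls.

### The job

The port in the wheel of the bench tube rotator has stopped out of sight below. Turn the wheel by the friction of a fingertip laid on one of its two black rims, never pressing the wheel with more than 20 N, until the port points straight up and the wheel stands still there. Then take the capped 50 ml tube that stands alone in the middle of the rack's row nearest to you, slide it upright all the way down into the port, and let go; leave the other two tubes, the rack, the carton and the small cup where they are.

Things in the scene. Friction and masses are not known exactly. Their poses are not given: they have to be found in the camera images.
- rotor: White bench tube rotator, fixed: a housing 156 (x) x 124 (y) mm, open at the top, with a wheel in it. Origin: centre of its underside; axes along its sides, z up. Front and rear walls (x = -78, +78 mm) are 83 mm high, side walls (y = +-55 mm) 73 mm, and 112 mm within 28 mm of x = 0; so the wheel's top third can be reached from above.
- axle (a point): Middle of the wheel's axle, fixed to the housing, 85 mm above its underside; axes as the rotor's, the axle lies along y. The wheel turns endlessly both ways with a slight drag (0.035 N m, about 0.6 N at the rim) and stays where it is left. Its bearings are sprung: pressed straight down it gives 1 mm per 5 N after a preload of about 2 N, to a stop at 6 mm. Pressing down beside the top also turns it.
- rim_left (a point): Top of the wheel's left rim (nominal, fixed to the housing): black rubber, 20 mm wide along y, centred 33 mm from the wheel's middle, radius 60 mm about a centre up to 4 mm off the axle in an unstated direction. It runs out of true, so its real top lies 141 to 149 mm above the housing's underside. Its grip on a fingertip is not known exactly.
- rim_right (a point): The same on the right rim (33 mm to -y). Between the rims is a white skin 46 mm wide, of 54 mm radius, with the port in it.
- port_mouth (a point): Centre of the mouth of the wheel's port, 58 mm from the axle: a grey round sleeve, 31 mm bore, slightly flared, 76 mm deep, lying radially half-way between the rims, the wheel's only opening. z points out of the port. At first it points downward, hidden in the housing; pointing straight up, its mouth is 143 mm above the housing's underside.
- port_floor (a point): Centre of the port's flat floor, 18 mm beyond the axle, 76 mm from the mouth. Axes as port_mouth.
- tube_center (a point): Centre (half-way up) of the tube to load: clear self-standing 50 ml tube, flat foot, blue screw cap, 113 mm tall, 20 to 45 g; body 28 mm across (about 2 mm play all round in the port), cap 34 mm across from 98 mm above the foot to the top. z points to the cap. It stands in the middle hole of the rack's row nearest to the robot. Lift by the cap, 49 mm above this point.
- tube_foot (a point): Centre of the underside of the same tube, 56.5 mm below its centre.
- rack: Green rack, 116 (x) x 190 (y) x 66 mm, fixed, 3 rows of 5 square holes of 30 mm at a pitch of 37 mm. Origin: centre of its underside, long side along y. Tubes stand on its floor, 4 mm above its underside. The tube to load stands at x = -37, y = 0 mm.
- tube_left: Like tube, in the rear left hole of the rack (x = 37, y = 73 mm in the rack's frame); stays there. Origin: centre of its foot.
- tube_right: Like tube, in the rear right hole of the rack (x = 37, y = -73 mm); stays there. Origin: centre of its foot.
- reagent_carton: Small white carton 32x46x62 mm standing on the worktop; stays there. Origin: centre of its underside.
- cup_white: Small white cup 31 mm across, 32 mm tall, standing on the worktop; stays there. Origin: centre of its underside.
Things that resemble listed ones, but are neither listed nor needed, are in the scene too. What is shaped like the part that bears tube_center but green or pink is not meant.

How it is judged:
On the way:
1. the port points straight up (within 0.10 rad) and stays so, with the tube still in the rack (angle between port_mouth's own z axis and vertical below 0.1 rad and z of tube_foot in the frame of rack below 0.03 m and contact force between the fingers and rotor below 0.5 N), for 0.3 s.
At the end, for the whole second after the job is handed in: the port points straight up within 0.10 rad; the tube is in it, its foot within 6 mm of the port's floor, cap up (tilt under 0.16 rad), at rest and released (angle between port_mouth's own z axis and vertical below 0.1 rad and distance between tube_foot and port_floor below 0.006 m and angle between tube_center's own z axis and vertical below 0.16 rad and linear speed of tube below 0.02 m/s); the robot touches nothing.
It fails at once if the wheel is pressed with more than 20 N (contact force between wheel and anything else above 20 N).
It fails at once if another tube is moved by more than 15 mm (distance of any of tube_left, tube_right from where it was at the start of the episode above 0.015 m).
It fails at once if the carton or the cup is moved by more than 15 mm (distance of any of reagent_carton, cup_white from where it was at the start of the episode above 0.015 m).
It also fails if it takes over 67 s, if anything falls off the work surface, if the arm or the gripper's body presses on something with over 40 N, if the wrist force passes 120 N, or if a joint passes its speed limit or range.

## Working session

There is one attempt and no reset: what is moved stays moved. The work goes in short steps, Python scripts to look and compute and a tool call to move; the robot and the scene stay as the last step left them, time stands still between calls to the robot, and variables do not carry over. Pictures are saved under pics/ and viewed, at most 10 in all, crops included, and the job is handed in when it is done.

Besides the shell and the picture viewer there is one more tool, called after "Emit:" as a command line: name --argument value ..., lists and objects as JSON in quotes. play_rows: Moves the arm, as the interface text tells. Its arguments: {"type":"object","properties":{"deltas":{"type":"string"},"jaw":{"type":"number"},"newtons":{"type":"number"}},"required":["deltas"]}

```bash
mkdir -p pics; ls
python3 - <<'E'
from station import manip
import cv2
for c in ("side","top"):
    im=manip.camera(c); cv2.imwrite(f"pics/{c}0.png",im)
    print(c,manip.camera_params(c))
    for l in ("rotor","rack","tube_center","tube_left","rim_left","reagent_carton","cup_white"):
        try: print(l,[(round(d["p"],2),[round(v*s) for v,s in zip(d["bbox"],(640,400,640,400))]) for d in manip.recognise(c,l)])
        except Exception as e: print(l,e)
print(manip.camera_params("wrist")); print(manip.read_state())
E
```

```text
pics
side {'fx': 465.4613049550711, 'fy': 465.4613049550711, 'cx': 320.54438440552116, 'cy': 203.00946229685587, 'eye': array([0.25733163, 0.8630622 , 0.63958722]), 'attitude': array([-0.43262375,  2.58534767, -1.44668605])}
rotor [(0.72, [261, 220, 99, 94])]
rack [(0.94, [320, 157, 71, 60]), (0.72, [262, 215, 100, 102])]
tube_center [(0.94, [394, 180, 13, 43]), (0.81, [407, 156, 15, 39]), (0.76, [364, 155, 14, 41]), (0.59, [402, 170, 14, 41])]
tube_left [(0.62, [326, 156, 12, 24])]
rim_left [(0.77, [262, 213, 99, 104])]
reagent_carton [(0.93, [244, 191, 25, 31])]
cup_white [(0.47, [324, 156, 67, 59])]
top {'fx': 395.7703479963909, 'fy': 395.7703479963909, 'cx': 331.6031575458623, 'cy': 198.84758739187598, 'eye': array([0.44049156, 0.02151319, 1.13873277]), 'attitude': array([-2.16498421,  2.19995361, -0.10336996])}
rotor [(0.75, [242, 178, 53, 64]), (0.24, [383, 178, 11, 13])]
rack [(0.88, [371, 180, 78, 53])]
tube_center [(0.74, [405, 209, 13, 15]), (0.69, [371, 249, 13, 12]), (0.68, [392, 250, 19, 14]), (0.47, [422, 249, 20, 14]), (0.17, [433, 190, 19, 16])]
tube_left [(0.72, [243
[... 609 characters left out ...]
.8, 'joints': array([ 1.22439466e+00,  2.99913617e-01,  1.52100563e+00, -4.72565416e-06,
        1.32067999e+00, -6.66070196e-02]), 'joint_velocities': array([-5.83887943e-05,  1.72420237e-03, -7.20955860e-04, -4.88339331e-05,
        1.77808999e-03,  1.00337025e-04]), 'tau': array([-2.04749747e-03, -5.43298423e+01, -3.61979198e+01, -5.50497214e-05,
        3.43697893e-04, -3.58457157e-05]), 'tcp_pos': array([0.15189229, 0.52860316, 0.24827072]), 'tool_rot': array([ 4.38065948e-01,  3.11089745e+00, -1.15939554e-05]), 'force': array([-0.55212267,  0.16858018, -0.04589963]), 'wrist_torque': array([-0.0182516 ,  0.00921485, -0.04744714]), 'grasp_force': 0.0, 'gripper_width': 0.9991750893456718}
```

Run:
```python
import cv2,numpy as np
a=cv2.imread("pics/side0.png")[130:330,220:470];b=cv2.imread("pics/top0.png")[110:280,220:480]
cv2.imwrite("pics/sidec.png",cv2.resize(a,None,fx=3,fy=3,interpolation=3));cv2.imwrite("pics/topc.png",cv2.resize(b,None,fx=3,fy=3,interpolation=3))
```

```text
(no output)
```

View pics/sidec.png

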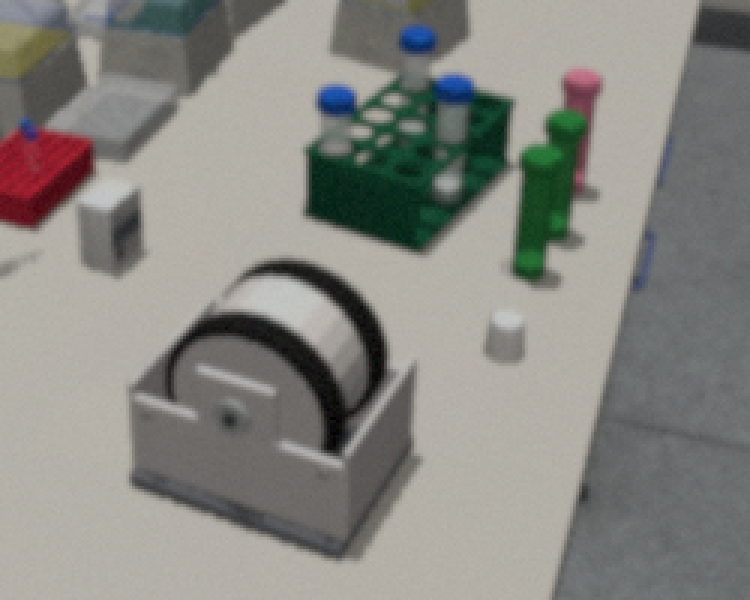

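View pics/topc.png

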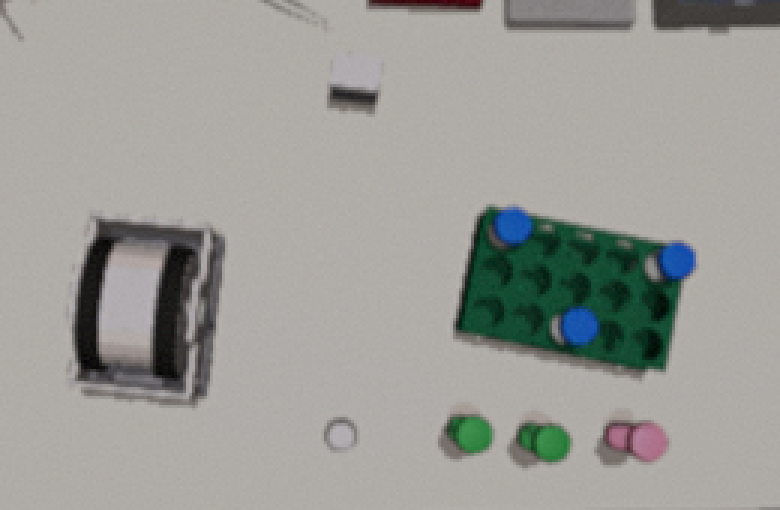

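The side view shows the rotor at about px (310,265), with the rack behind it and the target tube in the near row at px (370,175). In the top view the rotor is at about (265,212). The lone near-row tube's cap is at (413,219), and the cup, green and pink tubes lie in front of the rack.

```bash
cat > h.py <<'E'
from station import manip
import numpy as np, cv2
from scipy.spatial.transform import Rotation as R
def cam(name, st=None):
    p=manip.camera_params(name)
    if name=="wrist":
        st=st or manip.read_state()
        T=np.eye(4);T[:3,:3]=R.from_rotvec(st["tool_rot"]).as_matrix();T[:3,3]=st["tcp_pos"]
        M=T@p["hand_eye"]; return p,M[:3,:3],M[:3,3]
    return p,R.from_rotvec(p["attitude"]).as_matrix(),np.array(p["eye"])
def ray(c,uv,z):
    p,Rm,e=c; d=Rm@np.array([(uv[0]-p["cx"])/p["fx"],(uv[1]-p["cy"])/p["fy"],1]); return e+d*(z-e[2])/d[2]
def proj(c,X):
    p,Rm,e=c; q=(np.atleast_2d(X)-e)@Rm; return np.c_[p["fx"]*q[:,0]/q[:,2]+p["cx"],p["fy"]*q[:,1]/q[:,2]+p["cy"]]
E
python3 - <<'E'
from h import *
c=cam("top"); f=lambda x,y:(220+x/3,110+y/3)
for n,x,y,z in [("RL",92,215,.083),("RR",212,230,.083),("FL",78,380,.083),("FR",195,400,.083),("rackRL",487,208,.066),("rackRR",683,243,.066),("rackFL",458,328,.066),("rackFR",665,370,.066),("tubecap",579,327,.117),("cup",341,434,.032),("carton",355,72,.062),("tl",513,227,.117),("tr",677,261,.117),("skin",130,305,.139)]:
    print(n,np.round(ray(c,f(x,y),z),3))
E
```

```text
RL [0.58  0.227 0.083]
RR [0.565 0.12  0.083]
FL [0.433 0.239 0.083]
FR [0.414 0.136 0.083]
rackRL [ 0.583 -0.129  0.066]
rackRR [ 0.548 -0.307  0.066]
rackFL [ 0.474 -0.1    0.066]
rackFR [ 0.433 -0.286  0.066]
tubecap [ 0.472 -0.199  0.117]
cup [0.379 0.007 0.032]
carton [ 0.712 -0.011  0.062]
tl [ 0.559 -0.144  0.117]
tr [ 0.528 -0.286  0.117]
skin [0.496 0.184 0.139]
```

Emit:
play_rows --deltas "32 -36 0 -0.14;34 -38 0 -0.14;34 -38 0 -0.14;34 -38 0 -0.14;34 -38 0 -0.14;34 -38 0 -0.14;34 -38 0 -0.14;34 -38 0 -0.14;34 -38 0 -0.14;36 -40 0 -0.14" --jaw 1 --newtons 30

```text
time_s: 1.8
tcp_pos: [0.4852, 0.1555, 0.2485]
tool_rot: [2.345, 2.09, 0.001]
force: [0.4, 0.9, -0.7]
gripper_width: -0.002
grasp_force: 0.0
```

Run:
```python
from h import *
s=manip.read_state();c=cam("wrist",s); im=manip.camera("wrist"); np.save("pics/w1.npy",c[1:][0]); cv2.imwrite("pics/w1.png",im); print(s["time_s"],s["tcp_pos"],s["tool_rot"],s["force"],s["joints"])
print([np.round(proj(c,s["tcp_pos"]+[0,0,-.017])[0])])
print([(round(d["p"],2),[round(v*q) for v,q in zip(d["bbox"],(640,400,640,400))]) for d in manip.recognise("wrist","rotor")])
```

```text
1.8 [0.48515545 0.15547292 0.24852195] [2.34512080e+00 2.09011018e+00 8.45831241e-04] [ 0.38001117  0.88588479 -0.66778663] [2.38195037e-01 2.09045503e-01 1.63427945e+00 5.13620516e-05
 1.29768381e+00 3.53047895e-01]
[array([318., 249.])]
[(0.68, [247, 87, 161, 129])]
```

View pics/w1.png

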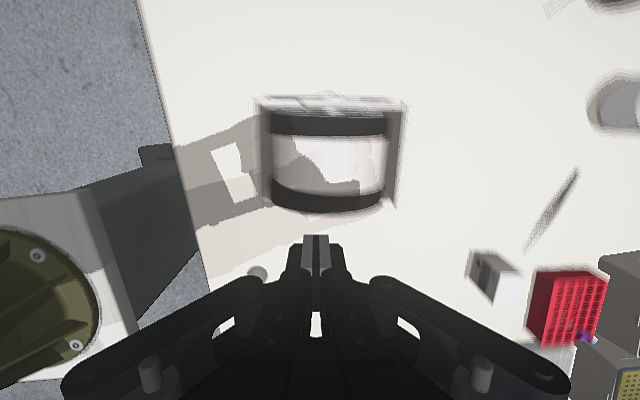

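The rotor shows at px (250–405, 90–215), blurred because the arm was still moving. The closed fingertips are at (317,240). I'll take it again, settled.

Run:
```python
from h import *
manip.camera("wrist")
s=manip.read_state();c=cam("wrist",s); im=manip.camera("wrist"); cv2.imwrite("pics/w2.png",im); np.savez("pics/w2.npz",R=c[1],e=c[2]); print(s["tcp_pos"],s["tool_rot"])
g=cv2.resize(im[70:230,220:430],None,fx=3.7,fy=3.7,interpolation=3)
cv2.imwrite("pics/w2c.png",g)
```

```text
[0.48520995 0.15530271 0.24792606] [-2.34384375e+00 -2.09161973e+00  8.24408458e-04]
```

View pics/w2c.png

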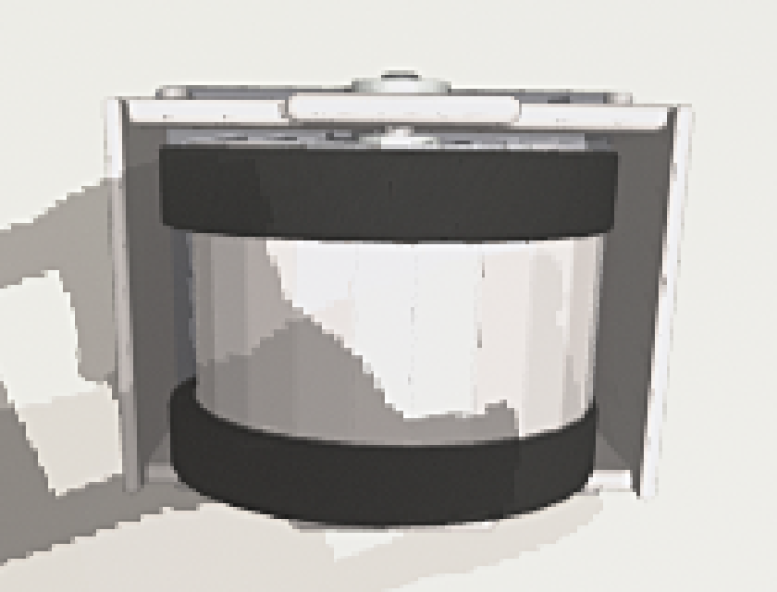

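Run:
```python
from h import *
from scipy.optimize import least_squares
d=np.load("pics/w2.npz"); c=(manip.camera_params("wrist"),d["R"],d["e"])
px={"FL":(107,97),"RL":(692,106),"FR":(126,490),"RR":(656,497)}
P={k:ray(c,(220+x/3.7,70+y/3.7),.083) for k,(x,y) in px.items()}
for k in P: print(k,np.round(P[k],4))
print(np.linalg.norm(P["FL"]-P["RL"]),np.linalg.norm(P["FR"]-P["RR"]),np.linalg.norm(P["FL"]-P["FR"]))
loc={"FL":(-1,1),"RL":(1,1),"FR":(-1,-1),"RR":(1,-1)}
def f(q):
    C,S=np.cos(q[2]),np.sin(q[2])
    return np.concatenate([np.array([q[0]+C*a*.078-S*b*q[3],q[1]+S*a*.078+C*b*q[3]])-P[k][:2] for k,(a,b) in loc.items()])
r=least_squares(f,[.5,.18,-.1,.057]); print(np.round(r.x,4),np.round(r.fun*1e3,1))
x,y,t=r.x[:3];C,S=np.cos(t),np.sin(t)
print("skin check edges")
for lx,ly,lz in [(0,33,.145),(0,-33,.145),(0,-55,.112),(0,55,.112),(60,33,.085),(-60,33,.085),(78,0,.083)]:
    X=np.array([x+(C*lx-S*ly)/1e3,y+(S*lx+C*ly)/1e3,lz]);u=proj(c,X)[0];print(lx,ly,np.round(X,4),np.round((u-[220,70])*3.7))
T=R.from_rotvec([-2.34384375e+00,-2.09161973e+00,8.24408458e-04]).as_matrix();print(np.arctan2(T[1,0],T[0,0]))
```

```text
FL [0.4291 0.2501 0.083 ]
RL [0.582  0.2306 0.083 ]
FR [0.4151 0.1423 0.083 ]
RR [0.5694 0.1228 0.083 ]
0.15409220326035256 0.15556245025953114 0.10875969042039892
[ 0.4989  0.1864 -0.1254  0.0543] [-0.8 -0.   1.1  0.  -0.4  0.   0.1  0. ]
skin check edges
0 33 [0.503  0.2192 0.145 ] [410. 194.]
0 -33 [0.4948 0.1537 0.145 ] [401. 490.]
0 -55 [0.492  0.1319 0.112 ] [394. 530.]
0 55 [0.5058 0.241  0.112 ] [405.  93.]
60 33 [0.5625 0.2117 0.085 ] [623. 189.]
-60 33 [0.4435 0.2267 0.085 ] [174. 183.]
78 0 [0.5763 0.1767 0.083 ] [675. 312.]
1.4571881177279749
```

Emit:
play_rows --deltas "4 -1 -12 -0.011;4 -1 -12 0;4 -1 -12 0;4 -1 -12 0;4 0 -10 0;0 0 -10 0;0 0 -5 0;0 0 -4 0;0 0 -2 0;0 0 0 0"

```text
time_s: 3.0
tcp_pos: [0.504, 0.1534, 0.1693]
tool_rot: [2.35, 2.084, 0.0]
force: [-0.4, -0.1, 0.7]
gripper_width: -0.003
grasp_force: 0.0
```

Emit:
play_rows --deltas "0 -2 0 0;0 0 -1 0;0 0 -1 0;0 0 -1 0;0 0 -0.5 0;0 0 -0.5 0;0 0 -0.5 0;0 0 0 0;0 0 0 0;0 0 0 0"

```text
time_s: 4.0
tcp_pos: [0.5041, 0.1513, 0.1648]
tool_rot: [-2.351, -2.084, -0.0]
force: [0.4, 0.9, 0.5]
gripper_width: -0.004
grasp_force: 0.0
```

Emit:
play_rows --deltas "0 0 -0.5 0;0 0 -0.5 0;0 0 -0.5 0;0 0 -0.5 0;0 0 -0.5 0;0 0 -0.5 0;0 0 0 0;0 0 0 0;0 0 0 0;0 0 0 0"

```text
time_s: 5.0
tcp_pos: [0.5041, 0.1513, 0.1618]
tool_rot: [2.351, 2.084, 0.0]
force: [0.4, -0.4, -0.3]
gripper_width: 0.003
grasp_force: 0.0
```

Emit:
play_rows --deltas "0 0 -0.5 0;0 0 -0.5 0;0 0 -0.5 0;0 0 -0.5 0;0 0 -0.5 0;0 0 0 0;0 0 0 0;0 0 0 0;0 0 0 0;0 0 0 0"

```text
time_s: 6.0
tcp_pos: [0.5041, 0.1513, 0.1593]
tool_rot: [2.351, 2.084, -0.0]
force: [-0.0, 0.5, 0.3]
gripper_width: 0.0
grasp_force: 0.0
```

Emit:
play_rows --deltas "0 0 -0.5 0;0 0 -0.5 0;0 0 -0.5 0;0 0 -0.5 0;0 0 -0.5 0;0 0 0 0;0 0 0 0;0 0 0 0;0 0 0 0;0 0 0 0"

```text
time_s: 7.0
tcp_pos: [0.5045, 0.1513, 0.1575]
tool_rot: [2.35, 2.084, 0.002]
force: [-1.2, -1.4, 8.0]
gripper_width: -0.0
grasp_force: 3.8
```

Emit:
play_rows --deltas "-2.5 0.3 0 0;-2.5 0.3 0 0;-2.5 0.3 0 0;-2.5 0.3 0 0;-2.5 0.3 0 0;-2.5 0.3 0 0;-2.5 0.3 0 0;-2.5 0.3 0 0;0 0 0 0;0 0 0 0"

```text
time_s: 8.0
tcp_pos: [0.4842, 0.1538, 0.1572]
tool_rot: [2.35, 2.084, 0.001]
force: [-1.1, 0.2, 5.2]
gripper_width: 0.001
grasp_force: 3.0
```

Run:
```python
from h import *
s=manip.read_state(); print(s["force"],s["tcp_pos"])
im=manip.camera("wrist"); cv2.imwrite("pics/w3.png",im)
cv2.imwrite("pics/w3c.png",cv2.resize(im[20:320,120:520],None,fx=1.9,fy=1.9,interpolation=3))
```

```text
[-1.117299    0.24433269  5.21651669] [0.484211   0.15380166 0.15722446]
```

View pics/w3c.png

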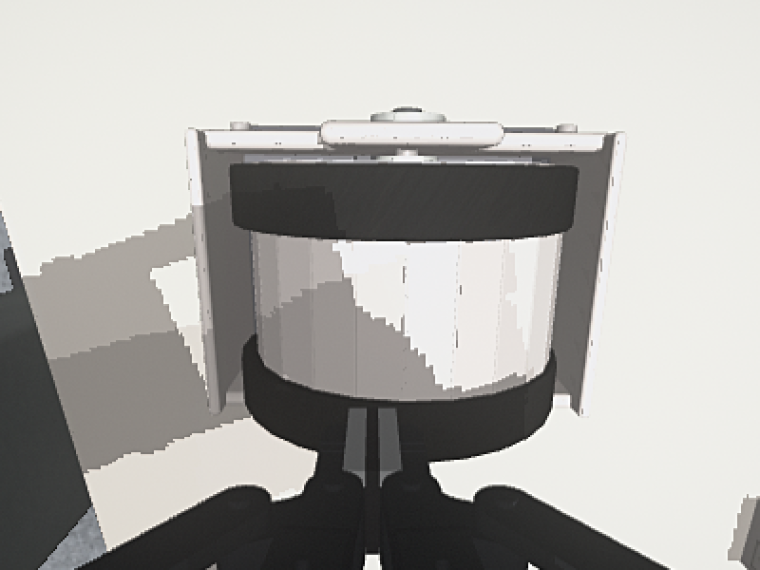

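The wrist view shows the closed fingertip on the right rim at about crop px (372,410). The port isn't visible yet.

Emit:
play_rows --deltas "-2 0.25 -0.5 0;-2 0.25 -0.4 0;-2 0.25 -0.4 0;-2 0.25 -0.4 0;-2 0.25 -0.5 0;-2 0.25 -0.5 0;-2 0.25 -0.6 0;-2 0.25 -0.7 0;-2 0.25 -0.75 0;-2 0.25 -0.8 0"

```text
time_s: 9.05
tcp_pos: [0.464, 0.1564, 0.1515]
tool_rot: [2.351, 2.084, 0.001]
force: [-1.6, -0.2, 4.6]
gripper_width: -0.003
grasp_force: 2.4
```

Run:
```python
from h import *
s=manip.read_state(); print(s["force"],s["tcp_pos"])
im=manip.camera("wrist"); cv2.imwrite("pics/w4.png",im)
for l in ("port_mouth",): print([(round(d["p"],2),[round(v*q) for v,q in zip(d["bbox"],(640,400,640,400))]) for d in manip.recognise("wrist",l)])
```

```text
[-1.56436074 -0.20310131  4.60799595] [0.46404439 0.15636121 0.15147438]
[(0.62, [276, 100, 188, 168])]
```

Emit:
play_rows --deltas "0 0 8 0;0 0 5 0;15 -1.9 0 0;16 -2 0 0;16 -2 0 0;15 -1.9 0 0;0 0 -6 0;0 0 -4 0;0 0 -1.5 0;0 0 0 0"

```text
time_s: 10.15
tcp_pos: [0.5258, 0.1485, 0.1529]
tool_rot: [2.35, 2.084, 0.0]
force: [-0.0, -1.0, 1.0]
gripper_width: 0.001
grasp_force: 0.9
```

Emit:
play_rows --deltas "-3.6 0.45 0.5 0;-3.6 0.45 0.9 0;-3.6 0.45 0.9 0;-3.6 0.45 0.7 0;-3.6 0.45 0.5 0;-3.6 0.45 0.3 0;-3.6 0.45 0 0;-3.6 0.45 0 0;-3.6 0.45 0 0;-3.6 0.45 0 0"

```text
time_s: 11.15
tcp_pos: [0.49, 0.153, 0.1574]
tool_rot: [2.35, 2.084, 0.002]
force: [0.6, -1.8, 7.6]
gripper_width: 0.001
grasp_force: 4.0
```

Run:
```python
from h import *
s=manip.read_state(); print(s["force"],s["tcp_pos"])
im=manip.camera("wrist"); cv2.imwrite("pics/w5.png",im)
a=cv2.imread("pics/w3.png")[70:250,200:470];b=cv2.imread("pics/w4.png")[70:250,200:470]
cv2.imwrite("pics/cmp.png",cv2.resize(np.hstack([b,im[70:250,200:470]]),None,fx=1.48,fy=2.2,interpolation=3))
```

```text
[ 0.59522586 -1.83363214  7.57729676] [0.48995227 0.15300004 0.15741106]
```

View pics/cmp.png

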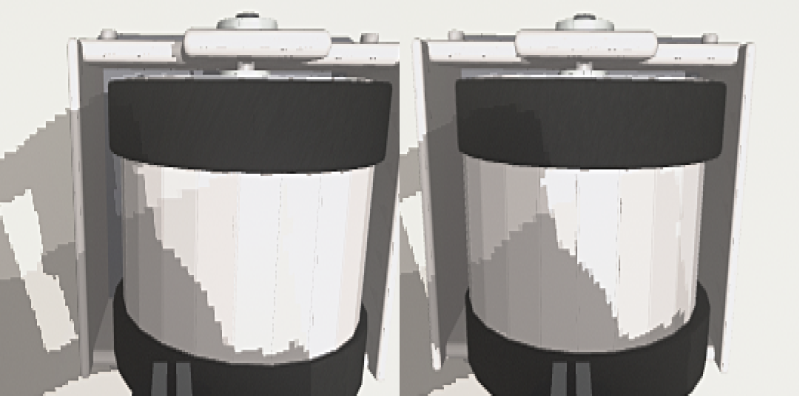

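No port visible yet in either frame, only skin facets and rims. I'll continue the stroke.

Emit:
play_rows --deltas "-2.6 0.33 0 0;-2.6 0.33 -0.1 0;-2.6 0.33 -0.2 0;-2.6 0.33 -0.3 0;-2.6 0.33 -0.4 0;-2.6 0.33 -0.5 0;-2.6 0.33 -0.6 0;-2.6 0.33 -0.75 0;-2.6 0.33 -0.85 0;-2.6 0.33 -0.95 0"

```text
time_s: 12.2
tcp_pos: [0.4636, 0.1564, 0.152]
tool_rot: [-2.35, -2.084, -0.0]
force: [-1.1, -1.1, 3.9]
gripper_width: -0.003
grasp_force: 2.0
```

Run:
```python
from h import *
s=manip.read_state(); print(s["force"],s["tcp_pos"])
im=manip.camera("wrist"); cv2.imwrite("pics/w6.png",im)
for i in range(2,7):
    g=cv2.cvtColor(cv2.imread(f"pics/w{i}.png"),cv2.COLOR_BGR2GRAY)
    for row in (125,): # left rim row
        d=np.where(g[row,200:470]<60)[0]; print(i,row,d.min()+200 if len(d) else None,d.max()+200 if len(d) else None)
# grey-level profile along right part of skin
    print(g[165,440:474:2] if i!=2 else "")
```

```text
[-1.11641251 -1.10289746  3.86826316] [0.46358212 0.15637088 0.15202982]
2 125 264 385

3 125 242 422
[233 238 238 238 238 238 238 238 238 238 238 238 238 238 238 238 238]
4 125 274 462
[232 233 232 233 207 107 100 101 102  98  98 101  99 164 240 239 235]
5 125 239 418
[238 238 238 238 238 238 238 238 238 238 238 238 238 238 238 238 238]
6 125 280 469
[239 230 223 223 228 137 144 144 145 131  97 101 100 145 239 240 237]
```

Emit:
play_rows --deltas "0 0 8 0;0 0 5 0;15 -1.9 0 0;16 -2 0 0;16 -2 0 0;15 -1.9 0 0;0 0 -6 0;0 0 -4 0;0 0 -1.5 0;0 0 0 0"

```text
time_s: 13.25
tcp_pos: [0.5265, 0.1483, 0.1544]
tool_rot: [2.349, 2.083, 0.004]
force: [3.5, -4.2, 10.2]
gripper_width: -0.001
grasp_force: 5.2
```

Emit:
play_rows --deltas "-3.6 0.45 1.8 0;-3.6 0.45 1.3 0;-3.6 0.45 1.0 0;-3.6 0.45 0.8 0;-3.6 0.45 0.6 0;-3.6 0.45 0.4 0;-3.6 0.45 0.2 0;-3.6 0.45 0.1 0;-3.6 0.45 0.1 0;-3.6 0.45 0.1 0"

```text
time_s: 14.25
tcp_pos: [0.49, 0.1529, 0.1609]
tool_rot: [2.349, 2.083, 0.003]
force: [-0.0, -2.7, 10.5]
gripper_width: -0.001
grasp_force: 5.2
```

Run:
```python
from h import *
s=manip.read_state(); print(s["force"],s["tcp_pos"])
im=manip.camera("wrist"); cv2.imwrite("pics/w7.png",im)
cv2.imwrite("pics/w7c.png",cv2.resize(im[70:270,200:470],None,fx=2.8,fy=2.8,interpolation=3))
```

```text
[-1.65788807e-03 -2.71168182e+00  1.05201943e+01] [0.49001503 0.15292546 0.16091868]
```

View pics/w7c.png

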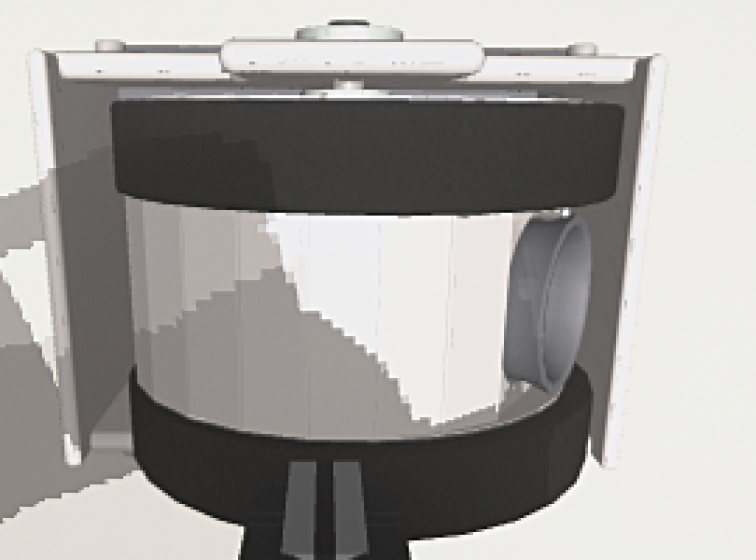

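The port's grey sleeve now shows at the right of the skin, with its mouth centre at crop px (567,303).

```bash
cat >> h.py <<'E'
O=np.array([.4989,.1864,0]);PSI=-.1254
Rz=R.from_euler("z",PSI).as_matrix()
def W(l): return O+np.asarray(l)@Rz.T
def mouth(a,r=.058): return W([r*np.sin(a),0,.085+r*np.cos(a)])
E
python3 - <<'E'
from h import *
c=cam("wrist"); u=(200+567/2.8,70+303/2.8); print(u)
for a in np.arange(.4,1.7,.1): print(round(a,1),np.round(proj(c,mouth(a))[0],1))
E
```

```text
(402.5, 178.21428571428572)
0.4 [368.8 187.6]
0.5 [377.4 186.5]
0.6 [385.  185.2]
0.7 [391.5 183.7]
0.8 [397.  182.1]
0.9 [401.3 180.5]
1.0 [404.5 178.7]
1.1 [406.6 176.9]
1.2 [407.8 175.2]
1.3 [407.9 173.4]
1.4 [407.2 171.7]
1.5 [405.7 170.1]
1.6 [403.4 168.5]
```

Emit:
play_rows --deltas "-2.6 0.33 0.3 0;-2.6 0.33 0.1 0;-2.6 0.33 0 0;-2.6 0.33 -0.1 0;-2.6 0.33 -0.3 0;-2.6 0.33 -0.4 0;-2.6 0.33 -0.5 0;-2.6 0.33 -0.6 0;-2.6 0.33 -0.7 0;-2.6 0.33 -0.8 0"

```text
time_s: 15.3
tcp_pos: [0.4636, 0.1564, 0.1568]
tool_rot: [-2.35, -2.084, -0.0]
force: [-1.0, -0.6, 2.8]
gripper_width: 0.004
grasp_force: 1.7
```

```bash
cat >> h.py <<'E'
def grey(im):
    "sleeve-coloured blob centre (bluish grey)"
    m=im.astype(int); return m
E
python3 - <<'E'
from h import *
s=manip.read_state();c=cam("wrist",s); print(s["force"],s["tcp_pos"])
im=manip.camera("wrist"); cv2.imwrite("pics/w8.png",im)
for l in ("port_mouth","port_floor"): print(l,[(round(d["p"],2),[round(v*q) for v,q in zip(d["bbox"],(640,400,640,400))]) for d in manip.recognise("wrist",l)])
for n,cc in(("w7",None),("w8",c)):
    q=cv2.imread(f"pics/{n}.png"); print(q[178,396:412:3].tolist(), q[150,396:412:3].tolist())
for a in np.arange(.2,1,.1): print(round(a,1),np.round(proj(c,mouth(a))[0],1))
cv2.imwrite("pics/w8c.png",cv2.resize(im[70:270,200:500],None,fx=2.6,fy=2.6,interpolation=3))
E
```

```text
[-1.04833403 -0.59855954  2.81133845] [0.46355262 0.15635318 0.15679942]
port_mouth [(0.56, [277, 102, 194, 170])]
port_floor [(0.83, [274, 101, 197, 172])]
[[138, 133, 134], [138, 133, 134], [146, 141, 141], [154, 148, 151], [164, 159, 160], [95, 97, 101]] [[77, 75, 75], [77, 74, 76], [110, 106, 106], [98, 96, 96], [113, 109, 110], [96, 98, 101]]
[[99, 95, 97], [100, 96, 97], [84, 82, 82], [70, 68, 69], [153, 147, 148], [100, 97, 97]] [[232, 235, 241], [250, 247, 247], [249, 247, 247], [247, 245, 246], [247, 245, 246], [248, 246, 247]]
0.2 [400.5 191.7]
0.3 [410.4 191. ]
0.4 [419.5 190.1]
0.5 [427.5 188.9]
0.6 [434.4 187.5]
0.7 [440. 186.]
0.8 [444.5 184.3]
0.9 [447.8 182.5]
```

View pics/w8c.png

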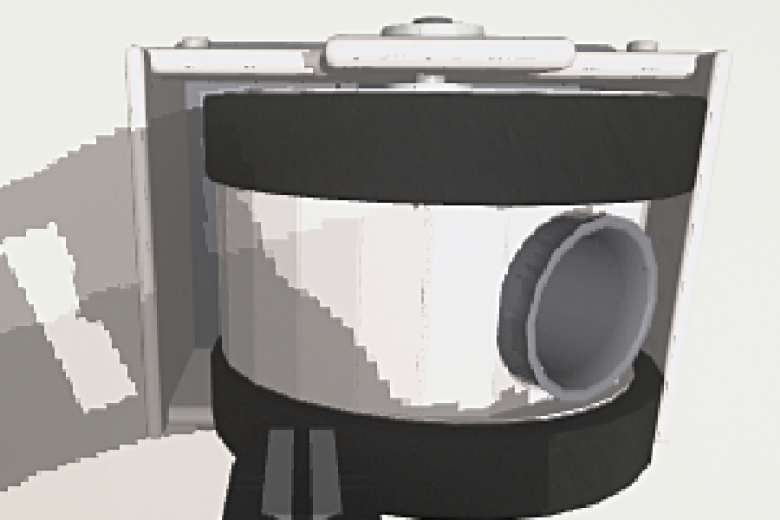

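The mouth centre is at crop px (592,308), which fits α ≈ 0.50 rad. That leaves about 28 mm of rim travel.

Emit:
play_rows --deltas "0 0 8 0;0 0 5 0;11 -1.4 0 0;11 -1.4 0 0;12 -1.4 0 0;11 -1.4 0 0;0 0 -4 0;0 0 -2 0;0 0 -1 0;0 0 0 0"

```text
time_s: 16.45
tcp_pos: [0.5092, 0.1505, 0.1633]
tool_rot: [2.35, 2.084, 0.001]
force: [0.6, -2.6, 7.5]
gripper_width: 0.001
grasp_force: 3.6
```

Emit:
play_rows --deltas "-3 0.38 0.3 0;-3 0.38 0.2 0;-3 0.38 0.1 0;-3 0.38 0 0;-3 0.38 0 0;-3 0.38 0 0;-3 0.38 0 0;-3 0.38 -0.1 0;-3 0.38 -0.2 0;0 0 0 0"

```text
time_s: 17.45
tcp_pos: [0.4817, 0.154, 0.1636]
tool_rot: [2.35, 2.084, 0.001]
force: [-1.5, -1.5, 7.2]
gripper_width: 0.001
grasp_force: 3.8
```

Run:
```python
from h import *
s=manip.read_state();c=cam("wrist",s); print(s["force"],s["tcp_pos"])
im=manip.camera("wrist"); cv2.imwrite("pics/w9.png",im)
for a in np.arange(-.2,.3,.1): print(round(a,1),np.round(proj(c,mouth(a))[0],1))
cv2.imwrite("pics/w9c.png",cv2.resize(im[70:270,200:500],None,fx=2.6,fy=2.6,interpolation=3))
```

```text
[-1.50828575 -1.48857155  7.15889136] [0.48174003 0.15404675 0.16364066]
-0.2 [320.9 187.7]
-0.1 [331.5 188.2]
0.0 [342.2 188.4]
0.1 [352.9 188.3]
0.2 [363.2 188. ]
```

View pics/w9c.png

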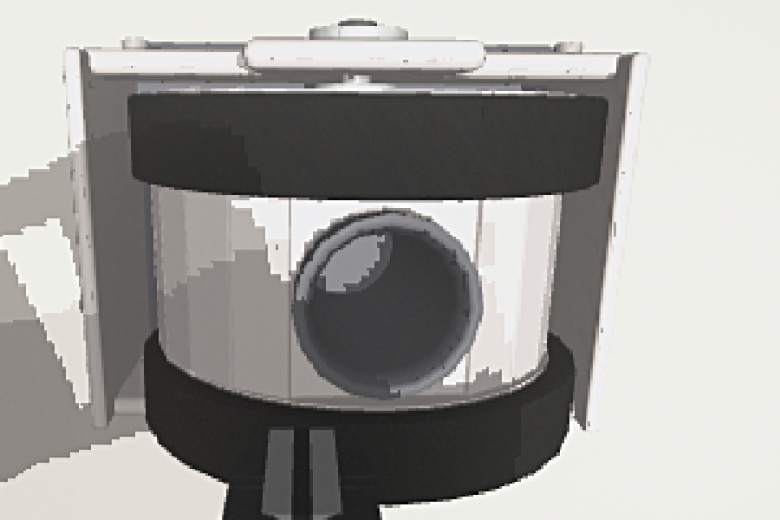

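The port is nearly up, with its mouth centre at px (350,187), so α ≈ 0.075. I'll drag another 4.4 mm and lift off.

Emit:
play_rows --deltas "-1.5 0.2 -0.1 0;-1.5 0.2 -0.2 0;-1.4 0.15 -0.2 0;0 0 0 0;0 0 1 0;0 0 2 0;0 0 5 0;0 0 15 0;0 0 30 0;0 0 30 0"

```text
time_s: 18.5
tcp_pos: [0.4773, 0.1546, 0.2464]
tool_rot: [-2.35, -2.084, 0.002]
force: [0.2, -0.4, 0.1]
gripper_width: -0.001
grasp_force: 0.0
```

Run:
```python
from h import *
manip.camera("wrist")
s=manip.read_state();c=cam("wrist",s); print(s["force"],s["tcp_pos"],s["time_s"])
im=manip.camera("wrist"); cv2.imwrite("pics/w10.png",im)
top=manip.camera("top"); cv2.imwrite("pics/t10.png",top)
for n,cc in (("wrist",c),("top",cam("top"))):
    for a in (-.1,0,.1): print(n,a,np.round(proj(cc,mouth(a))[0],1))
def crop(I,u,s,f): x,y=np.round(u).astype(int);print(x-s,y-s);return cv2.resize(I[y-s:y+s,x-s:x+s],(400,400),interpolation=3)
cv2.imwrite("pics/w10c.png",np.hstack([crop(im,proj(c,mouth(0))[0],50,4),crop(top,proj(cam("top"),mouth(0))[0],25,8)]))
```

```text
[-0.24059874  0.76131656  6.03842192] [0.47867498 0.1550016  0.25171541] 18.55
wrist -0.1 [329.  161.8]
wrist 0 [335.9 161.9]
wrist 0.1 [342.8 161.8]
top -0.1 [261.9 212.7]
top 0 [262.1 210.4]
top 0.1 [262.4 208.1]
286 112
237 185
```

View pics/w10c.png

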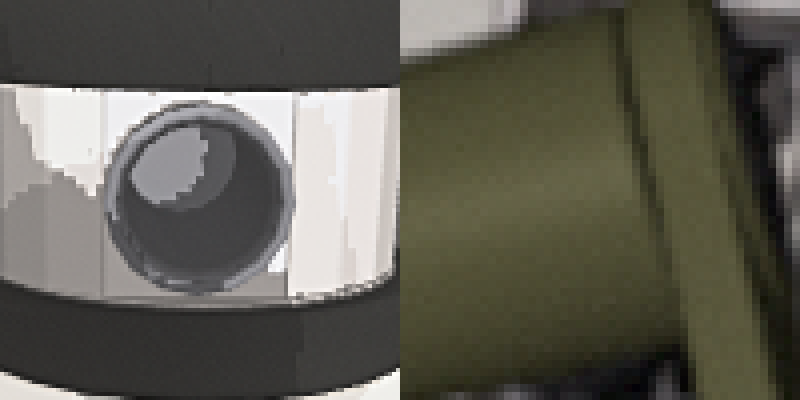

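The port's mouth sits at the predicted upright pixel (336,162), so α ≈ 0. The top camera's view is blocked by the arm. Next, the tube.

Emit:
play_rows --deltas "0 -20 0 0;0 -36 0 0;0 -40 0 0;0 -40 0 0;0 -40 0 0;-1 -40 0 0;-1 -40 0 0;-1 -34 0 0;-1 -20 0 0;0 0 0 0" --jaw 0.4 --newtons 25

```text
time_s: 19.65
tcp_pos: [0.473, -0.1572, 0.2444]
tool_rot: [-2.352, -2.08, 0.002]
force: [0.0, 0.3, 0.2]
gripper_width: 0.605
grasp_force: 0.0
```

```bash
cat > tube.py <<'E'
from h import *
def blobs(cn,z,st=None):
    c=cam(cn,st); im=manip.camera(cn); hsv=cv2.cvtColor(im,cv2.COLOR_BGR2HSV)
    m=cv2.inRange(hsv,(105,130,60),(125,255,255)); n,l,stt,ce=cv2.connectedComponentsWithStats(m)
    for i in range(1,n):
        if stt[i,4]>60:
            x,y,w,h,a=stt[i]; print(cn,[int(v) for v in stt[i]],np.round(ce[i],1),np.round(ray(c,ce[i],z),4),np.round(ray(c,(x+w/2,y+h/2),z),4))
            if a>200:
                p=np.argwhere(l==i)[:,::-1]; hull=cv2.convexHull(p.astype(np.int32))
    return im,m
E
python3 - <<'E'
from tube import *
manip.camera("wrist"); manip.camera("wrist")
s=manip.read_state(); print(s["tcp_pos"],s["time_s"],s["force"])
im,m=blobs("wrist",.117,s); cv2.imwrite("pics/w11.png",im); np.savez("pics/s11.npz",p=s["tcp_pos"],r=s["tool_rot"])
blobs("top",.117)
print([(round(d["p"],2),[round(v*q) for v,q in zip(d["bbox"],(640,400,640,400))]) for d in manip.recognise("wrist","tube_center")])
E
```

```text
[ 0.47333919 -0.15511335  0.24476193] 19.75 [0.09439199 0.11200812 0.50812586]
wrist [390, 153, 39, 35, 1022] [409.6 170.2] [ 0.5598 -0.1429  0.117 ] [ 0.5597 -0.1431  0.117 ]
wrist [305, 216, 34, 35, 906] [321.8 233.4] [ 0.473  -0.1958  0.117 ] [ 0.4732 -0.1959  0.117 ]
wrist [367, 294, 8, 22, 77] [369.8 305.2] [ 0.5143 -0.2843  0.117 ] [ 0.5156 -0.2842  0.117 ]
top [249, 16, 19, 19, 276] [257.7  25.3] [0.9985 0.2019 0.117 ] [0.998  0.1997 0.117 ]
top [248, 59, 20, 19, 294] [257.3  68. ] [0.8799 0.2029 0.117 ] [0.8787 0.2011 0.117 ]
top [345, 63, 39, 6, 135] [364.1  65.9] [ 0.8824 -0.0815  0.117 ] [ 0.882  -0.0827  0.117 ]
top [384, 180, 13, 12, 120] [390.4 185.2] [ 0.5608 -0.1427  0.117 ] [ 0.5586 -0.1428  0.117 ]
[(0.75, [200, 185, 57, 52]), (0.7, [195, 134, 58, 36]), (0.6, [309, 193, 32, 58])]
```

Emit:
play_rows --deltas "1 -16 0 0;1 -25 0 0;1 -30 0 0;1 -25 0 0;1 -16 0 0;0 0 0 0;0 0 0 0;0 0 0 0;0 0 0 0;0 0 0 0"

```text
time_s: 20.9
tcp_pos: [0.4788, -0.2669, 0.2457]
tool_rot: [2.35, 2.085, 0.0]
force: [0.4, 0.0, -0.8]
gripper_width: 0.603
grasp_force: 0.0
```

Run:
```python
from tube import *
s=manip.read_state(); print(s["tcp_pos"],s["time_s"]); print(cam("wrist",s)[2])
blobs("wrist",.117,s)
```

```text
[ 0.47878238 -0.26686127  0.24574659] 20.9
[ 0.48646907 -0.19304532  0.37270149]
wrist [377, 15, 44, 47, 1531] [398.9  37.7] [ 0.5596 -0.1448  0.117 ] [ 0.5597 -0.1453  0.117 ]
wrist [283, 100, 37, 39, 1106] [301.  119.1] [ 0.4728 -0.1982  0.117 ] [ 0.4732 -0.1986  0.117 ]
wrist [353, 188, 35, 35, 898] [370.2 205.3] [ 0.5278 -0.2846  0.117 ] [ 0.528  -0.2848  0.117 ]
```

Emit:
play_rows --deltas "-2 15 0 0;-2 20 0 0;-2 20 0 0;0 13.5 -15 0;0 0 -25 0;0 0 -30 0;0 0 -30 0;0 0 -25 0;0 0 -10 0;0 0 0 0"

```text
time_s: 21.95
tcp_pos: [0.4722, -0.1982, 0.1099]
tool_rot: [-2.349, -2.083, 0.001]
force: [-0.6, -0.6, -0.4]
gripper_width: 0.6
grasp_force: 0.0
```

Emit:
play_rows --deltas "0 0 0 0;0 0 0 0;0 0 0 0;0 0 0 0;0 0 0 0;0 0 0 0;0 0 0 0;0 0 0 0;0 0 0 0;0 0 0 0" --jaw 1 --newtons 30

```text
time_s: 22.95
tcp_pos: [0.4733, -0.1992, 0.112]
tool_rot: [2.349, 2.083, 0.002]
force: [-0.5, -0.1, 7.1]
gripper_width: 0.389
grasp_force: 30.3
```

Emit:
play_rows --deltas "0 0 5 0;0 0 12 0;0 0 20 0;0 0 25 0;0 0 28 0;0 0 28 0;0 0 28 0;0 0 24 0;0 0 14 0;0 0 6 0"

```text
time_s: 23.95
tcp_pos: [0.4727, -0.1989, 0.3029]
tool_rot: [2.349, 2.082, 0.002]
force: [0.4, -0.1, -0.1]
gripper_width: 0.388
grasp_force: 30.2
```

Emit:
play_rows --deltas "1 15 0 0;3 40 0 0;3 45 0 0;3 45 0 0;3 45 0 0;3 45 0 0;3 45 0 0;3 45 0 0;2 30 0 0;1 15 0 0"

```text
time_s: 24.95
tcp_pos: [0.4967, 0.1739, 0.2997]
tool_rot: [-2.347, -2.087, 0.002]
force: [-0.0, -1.0, -1.4]
gripper_width: 0.395
grasp_force: 30.2
```

Run:
```python
from tube import *
manip.camera("wrist");manip.camera("wrist")
s=manip.read_state();c=cam("wrist",s); print(s["tcp_pos"],s["time_s"],s["gripper_width"],s["grasp_force"],s["force"])
im=manip.camera("wrist"); cv2.imwrite("pics/w12.png",im)
sd=manip.camera("side"); cv2.imwrite("pics/s12.png",sd)
cs=cam("side")
for a in (-.1,0,.1): print(np.round(proj(cs,mouth(a))[0],1),np.round(proj(c,mouth(a))[0],1))
t=s["tcp_pos"]
print("tube axis pred side cap/foot",np.round(proj(cs,[t+[0,0,.005],t-[0,0,.108]]),1))
hsv=cv2.cvtColor(sd,cv2.COLOR_BGR2HSV);m=cv2.inRange(hsv,(105,130,60),(125,255,255)); n,l,st,ce=cv2.connectedComponentsWithStats(m)
print([(st[i].tolist(),ce[i].round(1)) for i in range(1,n) if st[i,4]>25])
for cn in("wrist","side"): print(cn,[(round(d["p"],2),[round(v*q) for v,q in zip(d["bbox"],(640,400,640,400))]) for d in manip.recognise(cn,"tube_center")])
```

```text
[0.49703963 0.1726501  0.29985003] 25.05 0.3886834658129756 30.188210606575012 [-0.11893263 -1.01734    -0.16003762]
[313.3 228.3] [311.7 172.5]
[310.5 227.3] [317.4 172.6]
[307.8 226.7] [323.1 172.6]
tube axis pred side cap/foot [[314.3 145.5]
 [314.  201.7]]
[([162, 52, 12, 8, 76], array([167.6,  55.4])), ([115, 89, 58, 31, 705], array([144.8, 104. ])), ([60, 127, 3, 30, 64], array([ 61. , 142.7])), ([62, 136, 76, 38, 1441], array([ 99.9, 154.6])), ([354, 139, 11, 8, 81], array([358.9, 142.6])), ([306, 143, 16, 13, 183], array([313.8, 149.2])), ([0, 158, 38, 30, 585], array([ 16.1, 171.1])), ([187, 158, 23, 19, 155], array([198.6, 167. ])), ([327, 159, 11, 9, 90], array([331.9, 163. ])), ([80, 183, 28, 20, 441], array([ 93.6, 192.4])), ([127, 193, 26, 20, 414], array([139.7, 202.2]))]
wrist [(0.62, [283, 182, 69, 116]), (0.24, [448, 244, 41, 44])]
side [(0.68, [302, 140, 21, 66]), (0.67, [324, 153, 14, 30]), (0.66, [394, 181, 12, 42]), (0.61, [399, 168, 16, 45]), (0.58, [405, 157, 16, 35])]
```

Emit:
play_rows --deltas "1 5 0 0;1 5 0 0;0 3.5 0 0;0 0 0 0;0 0 -8 0;0 0 -10 0;0 0 -10 0;0 0 -7 0;0 0 0 0;0 0 0 0"

```text
time_s: 26.25
tcp_pos: [0.4997, 0.1846, 0.2656]
tool_rot: [-2.351, -2.084, 0.0]
force: [-0.3, 0.1, -0.0]
gripper_width: 0.392
grasp_force: 30.2
```

Run:
```python
from h import *
s=manip.read_state();c=cam("wrist",s); print(s["tcp_pos"],s["time_s"],s["force"],s["wrist_torque"])
im=manip.camera("wrist"); cv2.imwrite("pics/w13.png",im)
sd=manip.camera("side"); cv2.imwrite("pics/s13.png",sd)
th=np.linspace(0,2*np.pi,400)
ring=lambda r:W(np.c_[r*np.cos(th),r*np.sin(th),0*th+.143])
for cn,cc in (("wrist",c),("side",cam("side"))):
    p=proj(cc,ring(.0165)); print(cn,"ring pred",p.min(0).round(1),p.max(0).round(1))
    for d in manip.recognise(cn,"tube_center")[:2]: print(round(d["p"],2),[round(v*q) for v,q in zip(d["bbox"],(640,400,640,400))])
# foot edges on wrist: print rows across
u=proj(c,s["tcp_pos"]-[0,0,.108])[0]; print("foot",u)
g=cv2.cvtColor(im,cv2.COLOR_BGR2GRAY)
for r in range(int(u[1])-24,int(u[1])+16,4): print(r,g[r,int(u[0])-32:int(u[0])+33:2].tolist())
```

```text
[0.49971004 0.18460131 0.26560656] 26.25 [-0.25789696  0.0715679  -0.01945983] [-0.01589632 -0.00187036  0.0010593 ]
wrist ring pred [298.  175.9] [333.9 210.4]
0.93 [285, 185, 63, 112]
side ring pred [301.7 222.4] [319.3 232.4]
0.83 [393, 182, 19, 41]
0.74 [300, 161, 19, 62]
foot [317.11411284 200.0097211 ]
176 [146, 146, 145, 146, 139, 156, 154, 158, 136, 60, 87, 86, 78, 64, 54, 69, 62, 58, 72, 144, 156, 83, 138, 250, 248, 171, 134, 159, 137, 139, 143, 165, 141]
180 [146, 146, 145, 145, 138, 156, 148, 81, 82, 59, 74, 85, 85, 83, 83, 84, 81, 72, 84, 86, 83, 66, 91, 155, 128, 157, 126, 147, 146, 146, 146, 145, 148]
184 [146, 144, 146, 146, 140, 146, 82, 78, 56, 60, 58, 85, 84, 84, 81, 156, 156, 81, 84, 85, 82, 60, 55, 63, 152, 135, 136, 146, 147, 146, 146, 147, 146]
188 [145, 144, 145, 141, 186, 76, 79, 58, 57, 60, 58, 69, 87, 89, 96, 101, 100, 94, 92, 91, 78, 61, 62, 56, 61, 82, 131, 147, 146, 146, 147, 146, 147]
192 [144, 145, 142, 186, 153, 82, 63, 56, 57, 68, 87, 85, 74, 131, 195, 194, 195, 195, 165, 78, 86, 87, 86, 57, 62, 84, 113, 146, 145, 146, 145, 147, 145]
196 [145, 145, 145, 147, 155, 80, 65, 60, 60, 83, 133, 203, 197, 198, 199, 199, 199, 196, 196, 195, 197, 166, 83, 83, 64, 83, 121, 146, 146, 146, 146, 146, 142]
200 [145, 145, 145, 145, 149, 75, 83, 64, 79, 164, 200, 201, 202, 206, 208, 210, 207, 210, 201, 199, 195, 197, 188, 87, 91, 76, 144, 146, 141, 127, 234, 239, 127]
204 [146, 144, 144, 145, 146, 161, 74, 57, 119, 207, 201, 204, 205, 208, 208, 208, 209, 207, 206, 202, 200, 197, 201, 150, 120, 252, 224, 233, 236, 230, 229, 230, 225]
208 [145, 146, 144, 145, 146, 154, 157, 109, 107, 188, 204, 206, 206, 207, 209, 208, 208, 208, 207, 205, 202, 205, 212, 161, 169, 246, 230, 230, 229, 230, 229, 230, 219]
212 [168, 179, 181, 179, 176, 193, 115, 116, 129, 189, 198, 206, 207, 208, 209, 207, 208, 209, 207, 206, 207, 218, 198, 141, 178, 253, 236, 234, 236, 238, 245, 193, 136]
```

Emit:
play_rows --deltas "-0.7 1.8 0 0;0 0 -4 0;0 0 -4 0;0 0 -4 0;0 0 -4 0;0 0 -4 0;0 0 -5 0;0 0 -5 0;0 0 -5 0;0 0 0 0"

```text
time_s: 27.45
tcp_pos: [0.4987, 0.1863, 0.2298]
tool_rot: [-2.35, -2.084, 0.002]
force: [-0.3, -0.8, 0.1]
gripper_width: 0.391
grasp_force: 30.2
```

Emit:
play_rows --deltas "0 0 -5 0;0 0 -5 0;0 0 -5 0;0 0 -5 0;0 0 -5 0;0 0 -5 0;0 0 -5 0;0 0 -5 0;0 0 -5 0;0 0 0 0"

```text
time_s: 28.45
tcp_pos: [0.4987, 0.1863, 0.1848]
tool_rot: [-2.35, -2.084, 0.002]
force: [-0.1, 0.4, -0.9]
gripper_width: 0.393
grasp_force: 30.2
```

Emit:
play_rows --deltas "0 0 -2 0;0 0 -2 0;0 0 -1.5 0;0 0 -1 0;0 0 -1 0;0 0 -0.5 0;0 0 -0.5 0;0 0 0 0;0 0 0 0;0 0 0 0"

```text
time_s: 29.45
tcp_pos: [0.499, 0.1864, 0.1771]
tool_rot: [2.351, 2.084, 0.0]
force: [-0.3, 0.1, -0.3]
gripper_width: 0.387
grasp_force: 30.2
```

Emit:
play_rows --deltas "0 0 -0.5 0;0 0 -0.5 0;0 0 -0.5 0;0 0 0 0;0 0 0 0;0 0 0 0;0 0 0 0;0 0 0 0;0 0 0 0;0 0 0 0"

```text
time_s: 30.45
tcp_pos: [0.499, 0.1864, 0.1756]
tool_rot: [2.351, 2.084, 0.0]
force: [0.2, 0.1, 0.4]
gripper_width: 0.391
grasp_force: 30.2
```

Emit:
play_rows --deltas "0 0 0 0;0 0 0 0;0 0 0 0;0 0 0 0;0 0 0 0;0 0 0 0;0 0 0 0;0 0 0 0;0 0 0 0;0 0 0 0" --jaw 0.4

```text
time_s: 31.45
tcp_pos: [0.499, 0.1864, 0.1756]
tool_rot: [2.351, 2.084, 0.0]
force: [-0.3, -0.1, 0.4]
gripper_width: 0.598
grasp_force: 0.0
```

Released. I'll rise straight up and check that the cap stays behind.

Emit:
play_rows --deltas "0 0 4 0;0 0 6 0;0 0 10 0;0 0 15 0;0 0 20 0;0 0 25 0;0 -8 15 0;0 -10 0 0;0 -10 0 0;0 0 0 0"

```text
time_s: 32.45
tcp_pos: [0.4987, 0.1572, 0.2698]
tool_rot: [-2.352, -2.082, 0.002]
force: [-0.1, 0.5, 0.4]
gripper_width: 0.598
grasp_force: 0.0
```

Run:
```python
from tube import *
manip.camera("wrist")
s=manip.read_state(); print(s["tcp_pos"],s["time_s"])
blobs("wrist",.180,s); c=cam("wrist",s)
print("pred cap px upright",[proj(c,W([.095*np.sin(a),0,.085+.095*np.cos(a)]))[0].round(1) for a in(-.1,0,.1)])
sd=manip.camera("side"); hsv=cv2.cvtColor(sd,cv2.COLOR_BGR2HSV);m=cv2.inRange(hsv,(105,130,60),(125,255,255)); n,l,st,ce=cv2.connectedComponentsWithStats(m)
print([(st[i].tolist(),ce[i].round(1)) for i in range(1,n) if st[i,4]>25 and 270<ce[i][0]<350])
cs=cam("side"); print([proj(cs,W([0,0,z]))[0].round(1) for z in (.165,.1725,.18,.186)])
th=np.linspace(0,6.28,100);P=np.vstack([W(np.c_[.017*np.cos(th),.017*np.sin(th),0*th+z]) for z in(.165,.180)]);p=proj(cs,P);print(p.min(0),p.max(0))
```

```text
[0.49876563 0.15769654 0.2697627 ] 32.5
wrist [291, 149, 43, 43, 1366] [312.1 170.3] [0.4983 0.1879 0.18  ] [0.4985 0.1878 0.18  ]
wrist [621, 277, 19, 66, 719] [631.9 310.4] [0.7707 0.0249 0.18  ] [0.7694 0.0255 0.18  ]
wrist [560, 318, 17, 16, 85] [569.3 327.3] [0.717  0.0125 0.18  ] [0.7161 0.0141 0.18  ]
wrist [619, 333, 17, 13, 90] [624.5 340.2] [ 0.7706 -0.0088  0.18  ] [ 0.7732 -0.0082  0.18  ]
pred cap px upright [array([301. , 171.9]), array([313.2, 172.1]), array([325.3, 172.1])]
[([303, 208, 18, 13, 197], array([311.1, 214.4]))]
[array([310.5, 217.5]), array([310.5, 214.1]), array([310.5, 210.7]), array([310.5, 207.9])]
[301.23505105 205.78959555] [319.7993454  222.70062295]
```

```bash
python3 -c "
from station import manip
print(manip.sign_off())"
```

```text
the job is handed in; nothing more can be done
None
```

The port points straight up to within about 0.01 rad as measured. The tube is seated in it and released, with the gripper clear, and the job was handed in at about 32.6 s; no verdict came back.

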